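Tip the channel nuts out of the hardware tray into the carrier bin

TASK

Lift the steel hardware tray by its wooden grip bar, bring its open lip over a long side of the grey bin on the slide carrier and let the lip come to rest lightly on the bin's edge before any nut slides off; how high the bin is set is not known, so feel for it. Then, with the lip kept low over the bin, tip the tray until all four channel nuts have slid in - do not touch the nuts with the fingers - and set the tray back down flat on its rubber mat, leaving the other things on the shelf alone.

Things in the scene. Friction and masses are not known exactly. Their poses are not given: they have to be found in the camera images.
- tray: Steel tray 146 (x) x 130 (y) mm, floor 3 mm thick, 18 mm high rim on three sides (-y and both x sides); the +y side is open: the lip. Flat underside. Origin: centre of the underside, z up when level. Empty 0.22 to 0.45 kg. Starts flat on the mat, roughly in line with it, lip roughly to the robot's left.
- tray_grip (a point): Centre of the wooden grip bar, 85 mm above the tray's underside; axes as the tray's. The bar runs over the tray's middle, 140 mm long in x, 14 mm wide in y, 30 mm tall (70 to 100 mm above the underside), on flat end cheeks 22 mm wide in y. Grip it across (fingers close along the tray's y), from above.
- tray_lip (a point): Middle of the lip's lower edge: 65 mm in +y of the tray's origin, at underside height; axes as the tray's.
- mat: Fixed black rubber mat on the shelf, 190 (x) x 170 (y) x 3 mm thick, where the tray stands. Origin: centre of the underside.
- carrier: Rectangular steel bar frame, 230 (x) x 180 (y) x 10 mm, sliding stiffly (8 N) along its own x on an aluminium channel fixed to the shelf; it need not be moved. Origin: centre of its underside, 13 mm above the shelf, z up. It carries the open grey bin, see point bin_low. Its x points roughly away from the robot. It stands left of the mat on some days, right on others.
- bin_low (a point): Point of the carrier frame 92 mm above its origin, axes as the carrier's: centre of the bin's mouth at its lowest setting. The bin is 200 (x) x 150 (y) mm outside, 80 mm tall, walls and floor 5 mm thick, centred here. It is clamped at a height that differs each time and is not measured: its level rim lies 0 to 20 mm above this point, and stays there under a light load.
- nut1: Steel channel nut, a chunky block 40 (x) x 20 (y) x 12 mm (z), 50 g, lying loose on the tray floor; all four alike. Origin: centre of its underside. Smooth steel on smooth steel: starts to slide on the tray at a tilt of roughly 17 to 26 degrees.
- nut2: Steel channel nut, a chunky block 40 (x) x 20 (y) x 12 mm (z), 50 g, lying loose on the tray floor; all four alike. Origin: centre of its underside. Smooth steel on smooth steel: starts to slide on the tray at a tilt of roughly 17 to 26 degrees.
- nut3: Steel channel nut, a chunky block 40 (x) x 20 (y) x 12 mm (z), 50 g, lying loose on the tray floor; all four alike. Origin: centre of its underside. Smooth steel on smooth steel: starts to slide on the tray at a tilt of roughly 17 to 26 degrees.
- nut4: Steel channel nut, a chunky block 40 (x) x 20 (y) x 12 mm (z), 50 g, lying loose on the tray floor; all four alike. Origin: centre of its underside. Smooth steel on smooth steel: starts to slide on the tray at a tilt of roughly 17 to 26 degrees.
- gel_frame: Bystander: flat square gel frame of dark steel, 150 x 150 x 4 mm. Origin: centre of underside. Leave alone.
- lens_tube: Bystander: upright chrome lens tube, 68 mm diameter, 110 mm tall. Origin: centre of underside. Leave alone.
- pipe_clamp: Bystander: aluminium pipe clamp standing on its 50 x 32 mm foot, about 95 mm tall. Origin: centre of underside. Leave alone.
- glass_disc: Bystander: cobalt glass disc lying flat, 72 mm diameter, 8 mm thick. Origin: centre of underside. Leave alone.
Mind the look-alikes: they are no part of the job. Leave any orange or turquoise look-alike of the nut1 alone.

How it is judged:
By the outcome, as a careful person would: the job done as asked, in the order asked, and still so for the second after the job is handed in, with the robot touching nothing.
It also fails if it takes over 64 s, if anything falls off the work surface, if the arm or the gripper's body presses on something with over 40 N, if the wrist force passes 120 N, or if a joint passes its speed limit or range.

ROBOT

A 6-joint arm with a two-finger parallel gripper is mounted at the origin on the work surface. World frame = base frame: x ahead of the robot, y to its left, z up, the work surface at z = 0. Lengths are in m, angles in degrees, forces in N, time in s.
With the tool pointing down it reaches from about 0.3 to 0.75 m from the base axis. Payload 8.5 kg.
Tool frame: the origin (TCP) lies between the finger pads; the fingertips stand ahead of it and the grasp point (between the pads) lies 8 mm behind it (env.tcp_to_tips is the z of the fingertips in the tool frame, in m); z points along the fingers, x is the direction in which the jaws open and shut, and the axes are right-handed (so a half turn about z gives the same grasp; the last joint's range is limited). The gripper opens to 85 mm and grips with 20 to 120 N. Pads are 22 mm wide; open, the fingers measure 114 mm over their backs; the gripper's body (76 mm by 85 mm) begins 54 mm behind the grasp point. The pads swing forward as they close: fully open they stand 13 mm farther back than shut.
Start: joints at [-79.544, 21.807, 74.336, -0, 83.858, -12.336], TCP at [0.213, -0.507, 0.242] pointing down, gripper open.
Joint ranges: [-178.18, 178.18], [-50.72, 133.34], [12.68, 142.11], [-81.47, 261.47], [9.98, 163.14], [-165.26, 165.26]. Speed limits (degrees/s): [136.94, 136.94, 180, 180, 180, 180].

INTERFACE

Orientations are given as a 3x3 rotation matrix whose columns are the frame's x, y, z axes.
In Python, from rig import observe, viewer, env gives the robot as it stands.
- The arm moves only by the tool jog_arm, never from a script. Its arguments are lists of equal length, an entry for each row: "dr": the turn, a rotation vector about the tool's x, y, z in rad, a list of three; "slide": the shift along the tool's x, y, z in m, a list of three; "gripper": the opening, from -1 (shut) to 1 (fully open), so that 0 is half open. In form: {"dr": [[rx, ry, rz], ...], "slide": [[dx, dy, dz], ...], "gripper": [gripper, ...]}. A call has exactly 10 rows; each row shifts and turns the commanded pose from where the row before left it, along the tool's axes as they then stand; what a row does not reach is not made up. A row lasts 1/10 s, in which the tool goes at most 50 mm and 8.59 degrees, less where a joint would pass 70% of its speed; a pose out of reach is approached as far as the arm can. A call is refused whole if a number of a shift passes 0.05 or a number of a turn 0.15, either way. A call with a gripper value outside its range is refused whole. The fingers move at their own pace and stop on an object; "force" is the grip in N (left out, the last holds). Time passes only in rows, so rows that do not move let the fingers close, or fill a call up. It gives the time, the measured TCP pose, the force and the opening at its end, in the units of the state.
- observe(): the state, without advancing time (a new reading comes with each control period).
- viewer.get_image(name): name is "scene" or "top" or "wrist"; returns a dict with "pixels" (384x512x3 uint8, blue, green, red), "camera_matrix" (3x3 intrinsics, pixels), "R" (3x3) and "t" (3): a world point X has camera coordinates R X + t. Camera axes: x right, y down, z forward; pixel columns grow to the right and rows downward; lengths in m; the calibration is good to about 2 mm. The wrist camera is an equidistant fisheye: a pixel r from the principal point sees the ray r / f radians off the axis. A picture is of the moment at which its call begins. There is no depth.
- env.close_job(): hands the job in, once; it reports no verdict.
The state is a dict: "time_s": time; "q": joint angles; "qvel": joint speeds; "joint_efforts": joint torques, N m; "position": TCP position; "tool_rot": TCP orientation; "ft_force": force on the tool from outside, world axes, zero at the start; "wrist_torque": the same for the moment, N m; "grip_width": finger opening in m.
Only numpy, scipy, OpenCV 4.12 (cv2) and the standard library are available. Lean on these libraries where they do the work, as an engineer would, in place of code of your own. Each camera call takes 0.05 s, during which the arm holds its last target.

## Working session

There is one attempt and no reset: what is moved stays moved. The work goes in short steps, Python scripts to look and compute and a tool call to move; the robot and the scene stay as the last step left them, time stands still between calls to the robot, and variables do not carry over. Pictures are saved under pics/ and viewed, and the job is handed in when it is done.

Besides the shell and the picture viewer there is one more tool, called after "Call:" as name(argument=value, ...) on one line, values as JSON. jog_arm: Moves the arm, as the interface text tells. Its arguments: {"type":"object","properties":{"dr":{"type":"array","items":{"type":"array","items":{"type":"number"}}},"slide":{"type":"array","items":{"type":"array","items":{"type":"number"}}},"gripper":{"type":"array","items":{"type":"number"}},"force":{"type":"number"}},"required":["dr","slide","gripper"]}

```bash
ls; mkdir -p pics
python3 - <<'E'
from rig import observe, viewer, env
import cv2,numpy as np,pickle
d={}
for n in ["scene","top","wrist"]:
    im=viewer.get_image(n); d[n]=im; cv2.imwrite(f"pics/{n}0.png",im["pixels"]); print(n,im["camera_matrix"].round(1).tolist(),im["R"].round(3).tolist(),im["t"].round(3).tolist())
pickle.dump(d,open("im0.pkl","wb"))
s=observe(); print(s); print(env.tcp_to_tips)
E
```

```text
pics
scene [[370.9, 0.0, 260.1], [0.0, 370.9, 187.4], [0.0, 0.0, 1.0]] [[0.805, 0.594, -0.01], [0.407, -0.563, -0.719], [-0.432, 0.575, -0.695]] [-0.393, -0.212, 1.213]
top [[359.1, 0.0, 260.8], [0.0, 359.1, 191.6], [0.0, 0.0, 1.0]] [[-0.027, -1.0, -0.007], [-0.987, 0.028, -0.156], [0.156, 0.003, -0.988]] [-0.079, 0.559, 0.934]
wrist [[297.3, 0.0, 254.8], [0.0, 297.3, 191.4], [0.0, 0.0, 1.0]] [[0.388, -0.922, -0.0], [-0.886, -0.372, 0.278], [-0.256, -0.107, -0.961]] [-0.55, -0.036, 0.379]
{'time_s': 0.15, 'q': array([-7.95441834e+01,  2.18341348e+01,  7.43714357e+01, -6.31062337e-04,
        8.38578050e+01, -1.23338171e+01]), 'qvel': array([-0.07493385, -0.19562073, -0.19814894, -0.04273295,  0.03566274,
       -0.07952772]), 'joint_efforts': array([ 1.81615684e-03, -4.48626566e+01, -2.31344122e+01, -1.69500199e-04,
        3.73799747e-03,  1.85699315e-05]), 'position': array([ 0.21301709, -0.50685516,  0.24185442]), 'tool_rot': array([[ 3.87349769e-01, -9.21932813e-01, -2.11502847e-04],
       [-9.21932201e-01, -3.87349761e-01,  1.08575592e-03],
       [-1.08291958e-03, -2.25576017e-04, -9.99999388e-01]]), 'ft_force': array([-1.03383083, -0.32282212, -0.3612985 ]), 'wrist_torque': array([-0.00625043,  0.03753353,  0.0149935 ]), 'grip_width': 0.08500297782527294}
0.011
```

View pics/scene0.png

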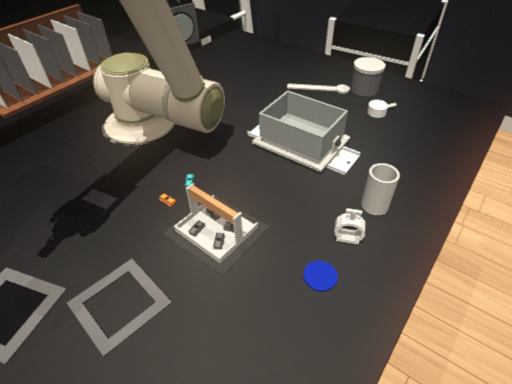

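View pics/top0.png

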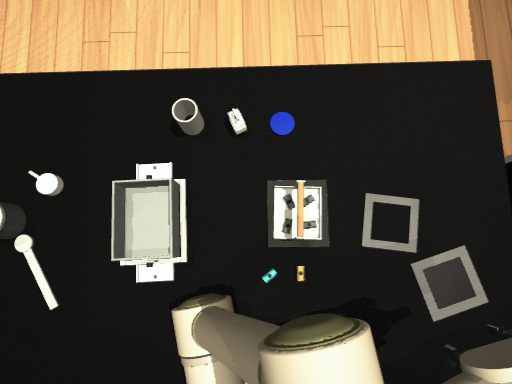

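View pics/wrist0.png

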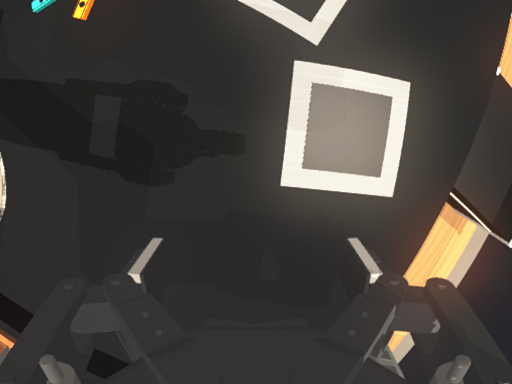

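The top view shows the bin/carrier at about (148,221), left of the tray (298,212) on its mat. The orange (300,273) and turquoise (269,276) look-alikes lie nearer the robot. I'll zoom in and measure next.

```bash
cat > h.py <<'E'
import pickle,cv2,numpy as np
def ray(im,uv):
    K=im["camera_matrix"];R=im["R"];t=im["t"]
    d=R.T@np.linalg.inv(K)@np.array([uv[0],uv[1],1.]);c=-R.T@t
    return c,d
def onplane(im,uv,z):
    c,d=ray(im,uv);return c+d*(z-c[2])/d[2]
def tri(ims,uvs):
    A=np.zeros((3,3));b=np.zeros(3)
    for im,uv in zip(ims,uvs):
        c,d=ray(im,uv);d/=np.linalg.norm(d);P=np.eye(3)-np.outer(d,d);A+=P;b+=P@c
    return np.linalg.solve(A,b)
def proj(im,X):
    p=im["camera_matrix"]@(im["R"]@np.array(X)+im["t"]);return p[:2]/p[2]
E
python3 - <<'E'
from h import *
d=pickle.load(open("im0.pkl","rb"))
t=d["top"]["pixels"];s=d["scene"]["pixels"]
a=cv2.resize(t[165:260,250:345],None,fx=6,fy=6,interpolation=cv2.INTER_CUBIC)
cv2.imwrite("pics/a.png",cv2.convertScaleAbs(a,alpha=1.3,beta=20))
a=cv2.resize(t[155:290,100:200],None,fx=4.4,fy=4.4,interpolation=cv2.INTER_CUBIC)
cv2.imwrite("pics/b.png",cv2.convertScaleAbs(a,alpha=1.2,beta=10))
a=cv2.resize(s[165:270,150:280],None,fx=5.5,fy=5.5,interpolation=cv2.INTER_CUBIC)
cv2.imwrite("pics/c.png",cv2.convertScaleAbs(a,alpha=1.3,beta=20))
E
```

```text
(no output)
```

View pics/a.png

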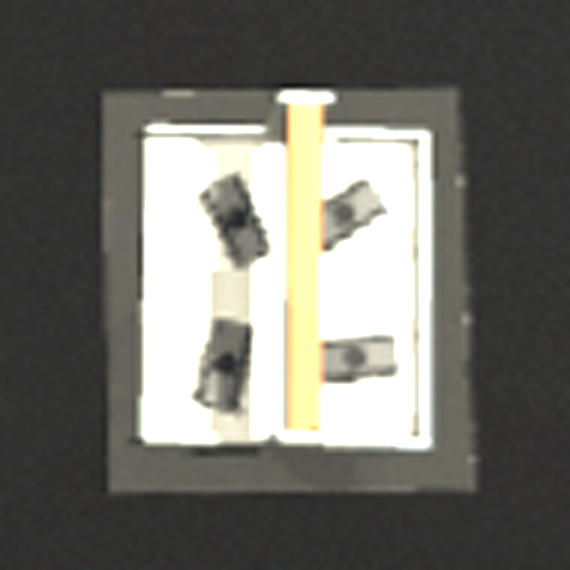

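View pics/b.png

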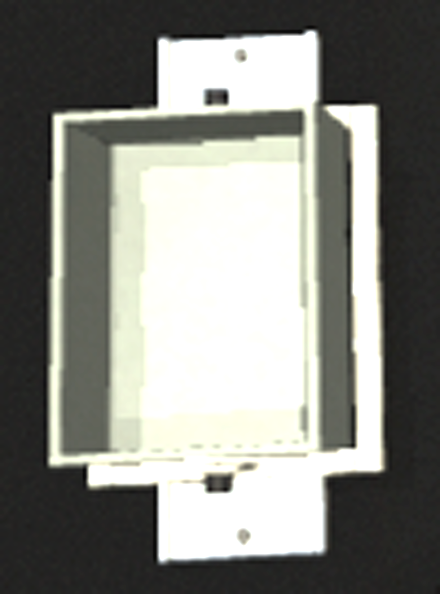

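View pics/c.png

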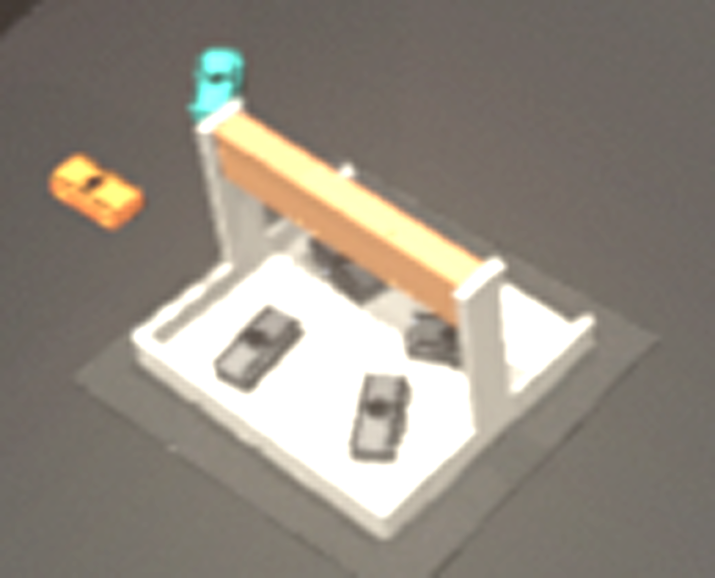

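Run:
```python
from h import *
d=pickle.load(open("im0.pkl","rb"));T=d["top"];S=d["scene"]
f=lambda u,v,o,k:((u+.5)/k-.5+o[0],(v+.5)/k-.5+o[1])
A=lambda u,v:f(u,v,(250,165),6)
B=lambda u,v:f(u,v,(100,155),4.4)
p=onplane(T,A(305.5,104),.103);q=onplane(T,A(303,430),.103)
print("bar",p,q,(p+q)/2,np.linalg.norm(p-q),np.degrees(np.arctan2(p[1]-q[1],p[0]-q[0])))
m=[onplane(T,A(*c),.003) for c in [(103,90),(459,88),(478,490),(110,492)]]
print("mat",np.round(m,4).tolist(),np.mean(m,0))
m=[onplane(T,A(*c),.021) for c in [(431,129),(431,447)]]
print("tray right rim",np.round(m,4).tolist())
m=[onplane(T,A(*c),.005) for c in [(140,133),(140,444)]]
print("tray lip",np.round(m,4).tolist())
c=[onplane(T,B(*c),.023) for c in [(379,105),(385,470),(88,487)]]
print("carrier",np.round(c,4).tolist(),np.linalg.norm(c[0]-c[1]),np.linalg.norm(c[1]-c[2]))
for z in (.105,.115,.125):
  m=[onplane(T,B(*c),z) for c in [(53,114),(318,107),(322,453),(48,467)]]
  print(z,np.round(m,4).tolist(),[round(np.linalg.norm(m[i]-m[i-1]),4) for i in range(4)],np.mean(m,0))
s=S["pixels"]
a=cv2.resize(s[80:180,240:370],None,fx=5.5,fy=5.5,interpolation=cv2.INTER_CUBIC)
cv2.imwrite("pics/d.png",cv2.convertScaleAbs(a,alpha=1.3,beta=20))
```

```text
bar [ 0.56909784 -0.19719553  0.103     ] [ 0.43101824 -0.18999373  0.103     ] [ 0.50005804 -0.19359463  0.103     ] 0.13826728329574528 -2.9856619905724755
mat [[0.5969, -0.1124, 0.003], [0.593, -0.2813, 0.003], [0.4044, -0.2795, 0.003], [0.4081, -0.11, 0.003]] [ 0.50057781 -0.19582685  0.003     ]
tray right rim [[0.5706, -0.2639, 0.021], [0.4242, -0.2561, 0.021]]
tray lip [[0.5753, -0.1293, 0.005], [0.4296, -0.1245, 0.005]]
carrier [[0.6027, 0.1144, 0.023], [0.3744, 0.1095, 0.023], [0.3691, 0.2919, 0.023]] 0.2283592253225697 0.18242913038807604
0.105 [[0.5863, 0.2872, 0.105], [0.586, 0.1324, 0.105], [0.3872, 0.1279, 0.105], [0.3836, 0.2825, 0.105]] [np.float64(0.2027), np.float64(0.1548), np.float64(0.1988), np.float64(0.1546)] [0.48576842 0.2074975  0.105     ]
0.115 [[0.5842, 0.283, 0.115], [0.584, 0.1299, 0.115], [0.3874, 0.1254, 0.115], [0.3839, 0.2783, 0.115]] [np.float64(0.2004), np.float64(0.1531), np.float64(0.1966), np.float64(0.1529)] [0.48486127 0.20412382 0.115     ]
0.125 [[0.5822, 0.2787, 0.125], [0.5819, 0.1273, 0.125], [0.3876, 0.1229, 0.125], [0.3841, 0.274, 0.125]] [np.float64(0.1982), np.float64(0.1514), np.float64(0.1944), np.float64(0.1512)] [0.48395411 0.20075014 0.125     ]
```

View pics/d.png

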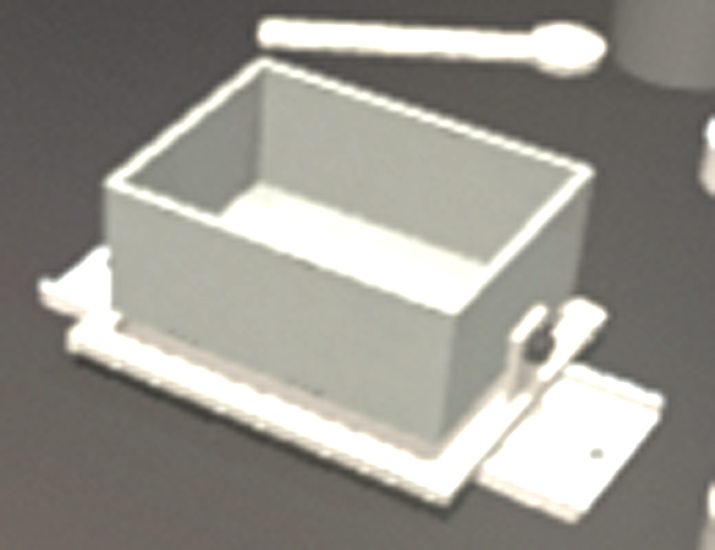

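Call:
jog_arm(dr=[[0, 0, 0], [0, 0, 0], [0, 0, 0], [0, 0, 0], [0, 0, 0], [0, 0, 0], [0, 0, 0], [0, 0, 0], [0, 0, 0], [0, 0, 0]], slide=[[-0.0178, -0.0386, 0.003], [-0.0178, -0.0386, 0.003], [-0.0178, -0.0386, 0.003], [-0.0178, -0.0386, 0.003], [-0.0178, -0.0386, 0.003], [-0.0178, -0.0386, 0.003], [-0.0178, -0.0386, 0.003], [-0.0178, -0.0386, 0.003], [-0.0178, -0.0386, 0.003], [-0.0178, -0.0386, 0.003]], gripper=[1, 1, 1, 1, 1, 1, 1, 1, 1, 1])

```text
time_s: 1.15
position: [0.5009, -0.1919, 0.2121]
tool_rot: [[0.387, -0.922, -0.0], [-0.922, -0.387, 0.0], [-0.0, 0.0, -1.0]]
ft_force: [-0.1, -0.6, 0.4]
grip_width: 0.0853
```

Call:
jog_arm(dr=[[0, 0, 0.045], [0, 0, 0.045], [0, 0, 0.045], [0, 0, 0.045], [0, 0, 0.045], [0, 0, 0.045], [0, 0, 0.045], [0, 0, 0.045], [0, 0, 0.045], [0, 0, 0.045]], slide=[[0, 0, 0.005], [0, 0, 0.005], [0, 0, 0.005], [0, 0, 0.005], [0, 0, 0.005], [0, 0, 0.005], [0, 0, 0.005], [0, 0, 0.005], [0, 0, 0], [0, 0, 0]], gripper=[1, 1, 1, 1, 1, 1, 1, 1, 1, 1])

```text
time_s: 2.15
position: [0.4998, -0.1933, 0.1719]
tool_rot: [[-0.054, -0.999, -0.001], [-0.999, 0.054, 0.0], [-0.0, 0.001, -1.0]]
ft_force: [-0.4, 0.4, -0.3]
grip_width: 0.0856
```

Run:
```python
from rig import observe, viewer, env
from h import *
s=observe();R=s["tool_rot"];print(s["time_s"],s["position"].round(4),R.round(4).tolist(),s["q"].round(1),s["ft_force"].round(2))
x=R[:,0];print("yaw x",np.degrees(np.arctan2(x[1],x[0])))
print("to bar",R.T@(np.array([.500,-.1936,.082])-s["position"]))
im=viewer.get_image("wrist");cv2.imwrite("pics/w1.png",im["pixels"]);pickle.dump(im,open("w1.pkl","wb"))
d=pickle.load(open("im0.pkl","rb"));T=d["top"];S=d["scene"]
f=lambda u,v,o,k:((u+.5)/k-.5+o[0],(v+.5)/k-.5+o[1])
B=lambda u,v:f(u,v,(100,155),4.4);D=lambda u,v:f(u,v,(240,80),5.5)
for b,c in [((53,114),(593,170)),((318,107),(457,315)),((322,453),(107,183)),((48,467),(262,60))]:
    X=tri([T,S],[B(*b),D(*c)]);print(X.round(4),np.hypot(*(proj(T,X)-B(*b))).round(2),np.hypot(*(proj(S,X)-D(*c))).round(2))
```

```text
2.15 [ 0.4998 -0.1933  0.1719] [[-0.054, -0.9985, -0.0008], [-0.9985, 0.054, 0.0005], [-0.0004, 0.0008, -1.0]] [-33.8  24.   83.2  -0.   72.8  59.3] [-0.39  0.43 -0.29]
yaw x -93.09789893270744
to bar [ 0.00031422 -0.00028436  0.08994444]
[0.5847 0.2834 0.1148] 0.19 0.17
[0.5873 0.1327 0.1135] 1.48 1.47
[0.389  0.1269 0.1154] 0.93 0.81
[0.3844 0.2794 0.1136] 0.34 0.28
```

View pics/w1.png

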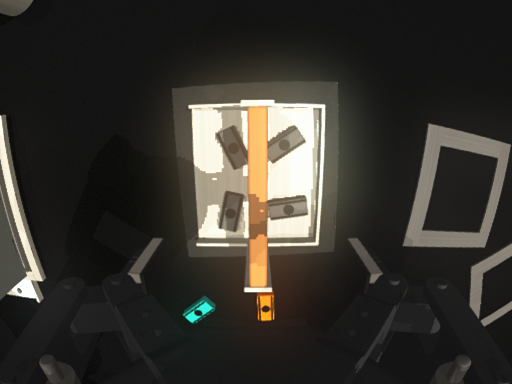

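The wrist view shows the bar at column 258, midway between the fingertips at 150 and 360, so I'm going down to grip. Triangulation puts the bin rim at z≈0.114 and its near long edge at y≈0.13.

Call:
jog_arm(dr=[[0, 0, 0], [0, 0, 0], [0, 0, 0], [0, 0, 0], [0, 0, 0], [0, 0, 0], [0, 0, 0], [0, 0, 0], [0, 0, 0], [0, 0, 0]], slide=[[0, 0, 0.01], [0, 0, 0.01], [0, 0, 0.01], [0, 0, 0.01], [0, 0, 0.01], [0, 0, 0.01], [0, 0, 0.01], [0, 0, 0.01], [0, 0, 0.01], [0, 0, 0]], gripper=[1, 1, 1, 1, 1, 1, 1, 1, 1, 1])

```text
time_s: 3.2
position: [0.4995, -0.1931, 0.0809]
tool_rot: [[-0.052, -0.999, -0.002], [-0.999, 0.052, 0.001], [-0.001, 0.002, -1.0]]
ft_force: [-0.2, -0.3, -0.2]
grip_width: 0.0857
```

Call:
jog_arm(dr=[[0, 0, 0], [0, 0, 0], [0, 0, 0], [0, 0, 0], [0, 0, 0], [0, 0, 0], [0, 0, 0], [0, 0, 0], [0, 0, 0], [0, 0, 0]], slide=[[0, 0, 0], [0, 0, 0], [0, 0, 0], [0, 0, 0], [0, 0, 0], [0, 0, 0], [0, 0, 0], [0, 0, 0], [0, 0, 0], [0, 0, 0]], gripper=[-0.2, -0.4, -0.6, -0.8, -1, -1, -1, -1, -1, -1], force=70)

```text
time_s: 4.2
position: [0.5002, -0.1936, 0.0828]
tool_rot: [[-0.052, -0.999, 0.001], [-0.999, 0.052, -0.001], [0.001, -0.001, -1.0]]
ft_force: [-0.2, 0.3, 4.4]
grip_width: 0.0131
```

Run:
```python
from rig import observe, viewer, env
from h import *
s=observe();R=s["tool_rot"];print(s["time_s"],s["position"].round(4),R.round(4).tolist(),s["ft_force"].round(2),s["wrist_torque"].round(3),s["grip_width"])
im=viewer.get_image("top");cv2.imwrite("pics/t2.png",im["pixels"][150:280,80:340].repeat(3,0).repeat(3,1))
```

```text
4.2 [ 0.5002 -0.1936  0.0828] [[-0.0521, -0.9986, 0.0007], [-0.9986, 0.0521, -0.0006], [0.0005, -0.0008, -1.0]] [-0.23  0.3   4.36] [-0.058  0.178  0.048] 0.013107257562385056
```

View pics/t2.png

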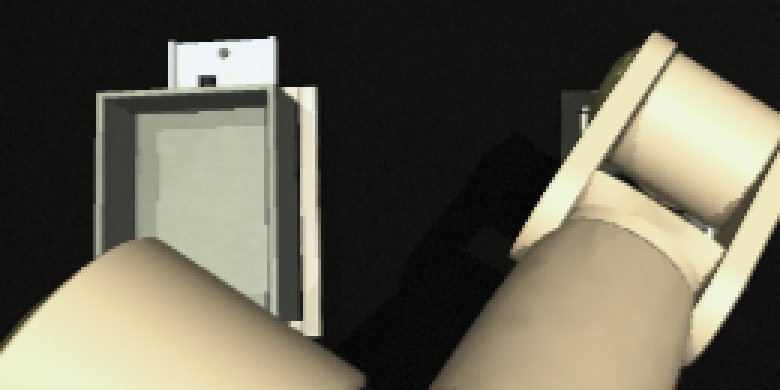

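Call:
jog_arm(dr=[[0, 0, 0], [0, 0, -0.005], [0, 0, -0.01], [0, 0, -0.01], [0, 0, -0.01], [0, 0, -0.01], [0, 0, -0.01], [0, 0, -0.01], [0, 0, -0.005], [0, 0, -0.005]], slide=[[0, 0, -0.005], [0, 0, -0.01], [0, 0, -0.015], [0, 0, -0.02], [0, 0, -0.02], [0, 0, -0.02], [0, 0, -0.02], [0, 0, -0.015], [0, 0, -0.01], [0, 0, -0.005]], gripper=[-1, -1, -1, -1, -1, -1, -1, -1, -1, -1])

```text
time_s: 5.25
position: [0.4999, -0.1933, 0.2231]
tool_rot: [[0.023, -1.0, 0.0], [-1.0, -0.023, -0.0], [0.0, -0.0, -1.0]]
ft_force: [0.2, -0.3, -4.6]
grip_width: 0.0129
```

Run:
```python
from rig import observe, viewer, env
from h import *
s=observe();R=s["tool_rot"];print(s["time_s"],s["position"].round(4),R.round(4).tolist(),s["ft_force"].round(2),s["wrist_torque"].round(3),s["grip_width"])
im=viewer.get_image("wrist");cv2.imwrite("pics/w3.png",im["pixels"])
```

```text
5.25 [ 0.4999 -0.1933  0.2231] [[0.0231, -0.9997, 0.0004], [-0.9997, -0.0231, -0.0002], [0.0002, -0.0004, -1.0]] [ 0.2  -0.26 -4.61] [-0.065  0.004 -0.01 ] 0.012904417189718277
```

View pics/w3.png

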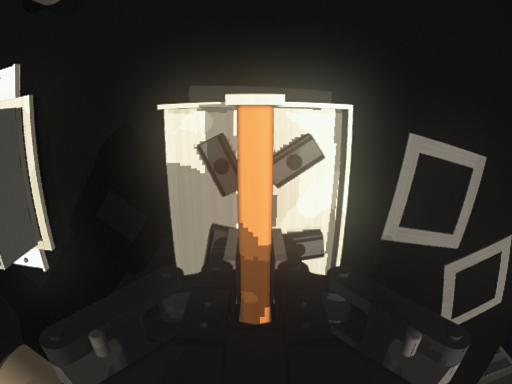

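The tray is held level at 4.6 N and all four nuts are in place. I'll carry it to the bin.

Call:
jog_arm(dr=[[0, 0, 0], [0, 0, 0], [0, 0, 0], [0, 0, 0], [0, 0, 0], [0, 0, 0], [0, 0, 0], [0, 0, 0], [0, 0, 0], [0, 0, 0]], slide=[[-0.01, 0.0005, 0], [-0.02, 0.0005, 0], [-0.03, 0.0005, 0], [-0.035, 0.0005, 0], [-0.04, 0.0005, 0], [-0.04, 0.0005, 0], [-0.035, 0.0005, 0], [-0.03, 0.0005, 0], [-0.02, 0.0005, 0], [-0.01, 0.0005, 0]], gripper=[-1, -1, -1, -1, -1, -1, -1, -1, -1, -1])

```text
time_s: 6.3
position: [0.4878, 0.0785, 0.2216]
tool_rot: [[0.025, -1.0, -0.002], [-1.0, -0.025, 0.001], [-0.001, 0.002, -1.0]]
ft_force: [0.0, -0.9, -4.5]
grip_width: 0.0131
```

Run:
```python
from rig import observe, viewer, env
from h import *
s=observe();R=s["tool_rot"];print(s["time_s"],s["position"].round(4),R.round(4).tolist(),s["ft_force"].round(2),s["wrist_torque"].round(3),s["grip_width"])
for n in("scene","top"):
  im=viewer.get_image(n);cv2.imwrite(f"pics/{n}4.png",im["pixels"][60:260,90:360].repeat(2,0).repeat(2,1))
```

```text
6.3 [0.4878 0.0785 0.2216] [[0.0248, -0.9997, -0.0018], [-0.9997, -0.0248, 0.0006], [-0.0006, 0.0018, -1.0]] [ 0.   -0.89 -4.47] [-0.056 -0.022  0.031] 0.013089487934661385
```

View pics/scene4.png

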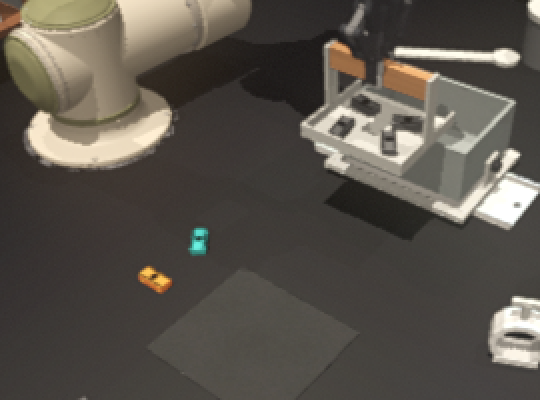

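View pics/top4.png

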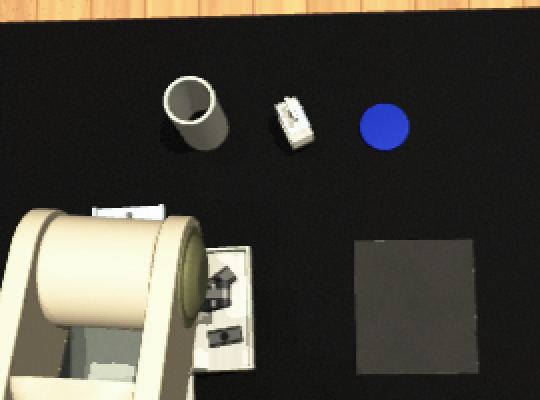

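Call:
jog_arm(dr=[[0, 0, 0], [0, 0, 0], [0, 0, 0], [0, 0, 0], [0, 0, 0], [0, 0, 0], [0, 0, 0], [0, 0, 0], [0, 0, 0], [0, 0, 0]], slide=[[-0.001, 0, 0.002], [-0.001, 0, 0.002], [-0.001, 0, 0.003], [0, 0, 0.003], [0, 0, 0.003], [0, 0, 0.002], [0, 0, 0.001], [0, 0, 0.001], [0, 0, 0], [0, 0, 0]], gripper=[-1, -1, -1, -1, -1, -1, -1, -1, -1, -1])

```text
time_s: 7.4
position: [0.4888, 0.0794, 0.2054]
tool_rot: [[0.023, -1.0, 0.0], [-1.0, -0.023, -0.0], [0.0, -0.0, -1.0]]
ft_force: [-0.1, 0.0, -4.1]
grip_width: 0.0128
```

Call:
jog_arm(dr=[[0, 0, 0], [0, 0, 0], [0, 0, 0], [0, 0, 0], [0, 0, 0], [0, 0, 0], [0, 0, 0], [0, 0, 0], [0, 0, 0], [0, 0, 0]], slide=[[0, 0, 0.0005], [0, 0, 0.0005], [0, 0, 0.0005], [0, 0, 0.0005], [0, 0, 0.0005], [0, 0, 0.0005], [0, 0, 0], [0, 0, 0], [0, 0, 0], [0, 0, 0]], gripper=[-1, -1, -1, -1, -1, -1, -1, -1, -1, -1])

```text
time_s: 8.4
position: [0.4888, 0.0794, 0.2024]
tool_rot: [[0.023, -1.0, 0.0], [-1.0, -0.023, 0.0], [-0.0, -0.0, -1.0]]
ft_force: [0.2, 0.8, -5.4]
grip_width: 0.013
```

Run:
```python
from rig import observe
s=observe();print(s["time_s"],s["position"].round(4),s["tool_rot"].round(4).tolist(),s["ft_force"].round(2),s["wrist_torque"].round(3))
```

```text
8.4 [0.4888 0.0794 0.2024] [[0.0228, -0.9997, 0.0001], [-0.9997, -0.0228, 0.0], [-0.0, -0.0001, -1.0]] [ 0.21  0.75 -5.42] [-0.013  0.038 -0.024]
```

Call:
jog_arm(dr=[[0, 0, 0], [0, 0, 0], [0, 0, 0], [0, 0, 0], [0, 0, 0], [0, 0, 0], [0, 0, 0], [0, 0, 0], [0, 0, 0], [0, 0, 0]], slide=[[-0.001, 0, 0.0005], [-0.001, 0, 0.0005], [-0.001, 0, 0.0005], [0, 0, 0.0005], [0, 0, 0.0005], [0, 0, 0.0005], [0, 0, 0.0005], [0, 0, 0.0005], [0, 0, 0], [0, 0, 0]], gripper=[-1, -1, -1, -1, -1, -1, -1, -1, -1, -1])

```text
time_s: 9.4
position: [0.4887, 0.0824, 0.1983]
tool_rot: [[0.023, -1.0, -0.0], [-1.0, -0.023, 0.0], [-0.0, 0.0, -1.0]]
ft_force: [-0.1, 0.2, -4.8]
grip_width: 0.0133
```

Call:
jog_arm(dr=[[0, 0, 0], [0, 0, 0], [0, 0, 0], [0, 0, 0], [0, 0, 0], [0, 0, 0], [0, 0, 0], [0, 0, 0], [0, 0, 0], [0, 0, 0]], slide=[[0, 0, 0.0005], [0, 0, 0.0005], [0, 0, 0.0005], [0, 0, 0], [0, 0, 0], [0, 0, 0], [0, 0, 0], [0, 0, 0], [0, 0, 0], [0, 0, 0]], gripper=[-1, -1, -1, -1, -1, -1, -1, -1, -1, -1])

```text
time_s: 10.4
position: [0.4887, 0.0824, 0.1968]
tool_rot: [[0.023, -1.0, 0.0], [-1.0, -0.023, 0.0], [-0.0, -0.0, -1.0]]
ft_force: [0.0, -0.0, -4.3]
grip_width: 0.0128
```

Run:
```python
from rig import observe,viewer
import cv2
s=observe();print(s["time_s"],s["position"].round(4),s["tool_rot"].round(4).tolist(),s["ft_force"].round(2),s["wrist_torque"].round(3))
im=viewer.get_image("scene");cv2.imwrite(f"pics/s5.png",cv2.resize(im["pixels"][75:180,225:365],None,fx=5,fy=5,interpolation=cv2.INTER_CUBIC))
```

```text
10.4 [0.4887 0.0824 0.1968] [[0.0228, -0.9997, 0.0], [-0.9997, -0.0228, 0.0001], [-0.0001, -0.0, -1.0]] [ 0.02 -0.01 -4.29] [-0.012 -0.034 -0.008]
```

View pics/s5.png

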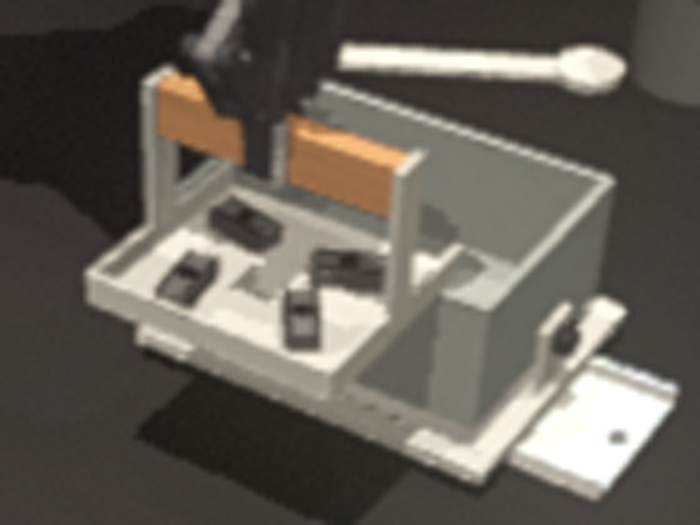

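Call:
jog_arm(dr=[[0, 0, 0], [0, 0, 0], [0, 0, 0], [0, 0, 0], [0, 0, 0], [0, 0, 0], [0, 0, 0], [0, 0, 0], [0, 0, 0], [0, 0, 0]], slide=[[0, 0, 0.0003], [0, 0, 0.0003], [0, 0, 0.0003], [0, 0, 0.0003], [0, 0, 0.0003], [0, 0, 0], [0, 0, 0], [0, 0, 0], [0, 0, 0], [0, 0, 0]], gripper=[-1, -1, -1, -1, -1, -1, -1, -1, -1, -1])

```text
time_s: 11.45
position: [0.4887, 0.0824, 0.1953]
tool_rot: [[0.023, -1.0, -0.0], [-1.0, -0.023, -0.0], [0.0, 0.0, -1.0]]
ft_force: [0.3, -0.5, -4.4]
grip_width: 0.013
```

Call:
jog_arm(dr=[[0, 0, 0], [0, 0, 0], [0, 0, 0], [0, 0, 0], [0, 0, 0], [0, 0, 0], [0, 0, 0], [0, 0, 0], [0, 0, 0], [0, 0, 0]], slide=[[0, 0, 0.0003], [0, 0, 0.0003], [0, 0, 0.0003], [0, 0, 0.0003], [0, 0, 0.0003], [0, 0, 0], [0, 0, 0], [0, 0, 0], [0, 0, 0], [0, 0, 0]], gripper=[-1, -1, -1, -1, -1, -1, -1, -1, -1, -1])

```text
time_s: 12.45
position: [0.4888, 0.0822, 0.1944]
tool_rot: [[0.023, -1.0, 0.001], [-1.0, -0.023, -0.0], [0.0, -0.001, -1.0]]
ft_force: [-2.8, -1.9, 6.0]
grip_width: 0.0131
```

Run:
```python
from rig import observe,viewer
s=observe();print(s["time_s"],s["position"].round(5),s["tool_rot"].round(4).tolist(),s["ft_force"].round(2),s["wrist_torque"].round(3))
```

```text
12.45 [0.48879 0.08225 0.19443] [[0.0228, -0.9997, 0.0009], [-0.9997, -0.0228, -0.0004], [0.0004, -0.0009, -1.0]] [-2.77 -1.89  5.98] [-0.052  0.579  0.115]
```

Contact at TCP z≈0.1945 (force went from -4.4 to +6 N). I'll ease off so it rests lightly.

Call:
jog_arm(dr=[[0, 0, 0], [0, 0, 0], [0, 0, 0], [0, 0, 0], [0, 0, 0], [0, 0, 0], [0, 0, 0], [0, 0, 0], [0, 0, 0], [0, 0, 0]], slide=[[0, 0, -0.0002], [0, 0, -0.0002], [0, 0, 0], [0, 0, 0], [0, 0, 0], [0, 0, 0], [0, 0, 0], [0, 0, 0], [0, 0, 0], [0, 0, 0]], gripper=[-1, -1, -1, -1, -1, -1, -1, -1, -1, -1])

```text
time_s: 13.45
position: [0.4888, 0.0823, 0.1945]
tool_rot: [[0.023, -1.0, 0.0], [-1.0, -0.023, -0.0], [0.0, -0.0, -1.0]]
ft_force: [-2.2, -2.6, 5.0]
grip_width: 0.0128
```

Run:
```python
from rig import observe,viewer
import cv2,numpy as np
s=observe();print(s["time_s"],s["position"].round(5),s["tool_rot"].round(4).tolist(),s["ft_force"].round(2),s["wrist_torque"].round(3),s["q"].round(1))
im=viewer.get_image("scene");cv2.imwrite(f"pics/s6.png",cv2.resize(im["pixels"][75:180,225:365],None,fx=5,fy=5,interpolation=cv2.INTER_CUBIC))
# tip plan: pivot = inner rim edge in tool frame at level; per-row tilt a about tool y
# pivot from TCP in level tool frame: tool x = -y world
piv=np.array([-(0.135-s["position"][1]),0,0.0798])  # tool x,z
print(piv)
for a in (0.05,):
    c,sn=np.cos(a),np.sin(a)
    Ry=np.array([[c,0,sn],[0,1,0],[-sn,0,c]])
    # keep pivot fixed: shift (old axes) = p - Ry p ; new axes = Ry^T p - p
    print("old axes",piv-Ry@piv,"new axes",Ry.T@piv-piv)
```

```text
13.45 [0.48877 0.08231 0.19445] [[0.0228, -0.9997, 0.0004], [-0.9997, -0.0228, -0.0003], [0.0003, -0.0004, -1.0]] [-2.18 -2.6   4.98] [-0.212  0.473  0.026] [-4.1 18.9 87.4 -0.  73.7 84.5]
[-0.05269395  0.          0.0798    ]
old axes [-0.00405419  0.         -0.00253387] new axes [-0.00392248  0.         -0.00273333]
```

View pics/s6.png

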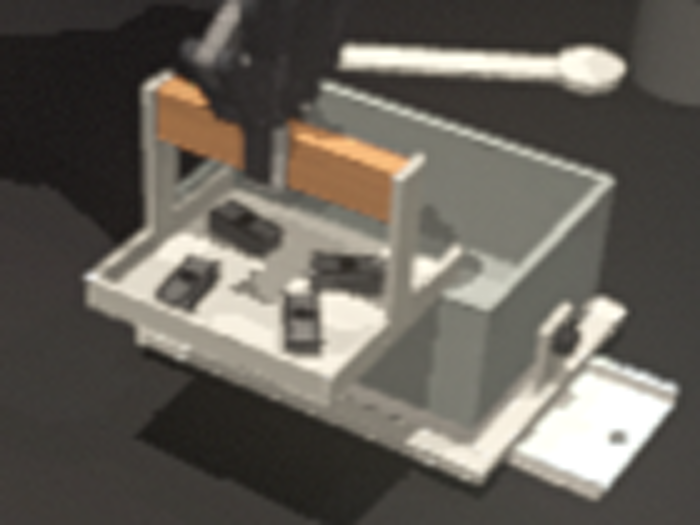

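Call:
jog_arm(dr=[[0, 0, 0], [0, 0, 0], [0, 0, 0], [0, 0, 0], [0, 0, 0], [0, 0, 0], [0, 0, 0], [0, 0, 0], [0, 0, 0], [0, 0, 0]], slide=[[0, 0, -0.0002], [0, 0, -0.0002], [0, 0, 0], [0, 0, 0], [0, 0, 0], [0, 0, 0], [0, 0, 0], [0, 0, 0], [0, 0, 0], [0, 0, 0]], gripper=[-1, -1, -1, -1, -1, -1, -1, -1, -1, -1])

```text
time_s: 14.5
position: [0.4887, 0.0825, 0.1945]
tool_rot: [[0.023, -1.0, -0.0], [-1.0, -0.023, 0.0], [-0.0, 0.0, -1.0]]
ft_force: [1.3, -0.2, -2.4]
grip_width: 0.0127
```

Resting lightly now, with about 2 N on the rim and the tray level. Next I tip about the rim with about 3 mm of clearance.

Call:
jog_arm(dr=[[0, 0, 0], [0, 0.03, 0], [0, 0.04, 0], [0, 0.04, 0], [0, 0.04, 0], [0, 0.04, 0], [0, 0.04, 0], [0, 0.03, 0], [0, 0.02, 0], [0, 0, 0]], slide=[[0, 0, -0.001], [-0.0024, 0, -0.0026], [-0.0032, 0, -0.0026], [-0.0032, 0, -0.0021], [-0.0032, 0, -0.0021], [-0.0032, 0, -0.0021], [-0.0032, 0, -0.0021], [-0.0024, 0, -0.0016], [-0.0016, 0, -0.001], [0, 0, 0]], gripper=[-1, -1, -1, -1, -1, -1, -1, -1, -1, -1])

```text
time_s: 15.5
position: [0.4879, 0.1068, 0.2087]
tool_rot: [[0.023, -1.0, 0.006], [-0.961, -0.024, -0.276], [0.276, 0.001, -0.961]]
ft_force: [0.1, 0.3, -5.1]
grip_width: 0.0128
```

```bash
cat > st.py <<'E'
from rig import observe,viewer
import cv2,numpy as np,sys
s=observe();R=s["tool_rot"];p=s["position"]
print(s["time_s"],p.round(4),R.round(3).tolist(),s["ft_force"].round(2),s["q"].round(1))
z=-R[:,2];print("tilt",np.degrees(np.arccos(z[2])))
ty=-R[:,0]; o=p-0.0798*z
lip=o+.065*ty;print("lip",lip.round(4),"underside height over inner edge y=.135:",o[2]+ty[2]/ty[1]*(0.135-o[1])-.1147)
im=viewer.get_image("scene");cv2.imwrite(sys.argv[1],cv2.resize(im["pixels"][65:180,225:365],None,fx=5,fy=5,interpolation=cv2.INTER_CUBIC))
E
python3 st.py pics/s7.png
```

```text
15.5 [0.4879 0.1068 0.2087] [[0.023, -1.0, 0.006], [-0.961, -0.024, -0.276], [0.276, 0.001, -0.961]] [ 0.09  0.34 -5.09] [  6.6  20.6  83.8 -16.4  77.6  99.1]
tilt 16.041510364508184
lip [0.4869 0.1472 0.114 ] underside height over inner edge y=.135: 0.0028286032017476453
```

View pics/s7.png

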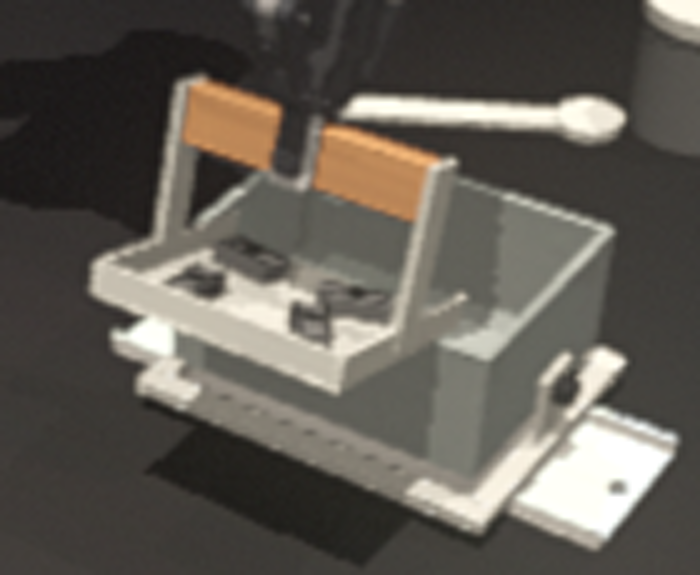

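Call:
jog_arm(dr=[[0, 0.02, 0], [0, 0.02, 0], [0, 0.02, 0], [0, 0.02, 0], [0, 0.02, 0], [0, 0.02, 0], [0, 0.02, 0], [0, 0.02, 0], [0, 0.02, 0], [0, 0.02, 0]], slide=[[-0.0016, 0, -0.001], [-0.0016, 0, -0.001], [-0.0016, 0, -0.001], [-0.0016, 0, -0.001], [-0.0016, 0, -0.001], [-0.0016, 0, -0.001], [-0.0016, 0, -0.001], [-0.0016, 0, -0.001], [-0.0016, 0, -0.001], [-0.0016, 0, -0.001]], gripper=[-1, -1, -1, -1, -1, -1, -1, -1, -1, -1])

```text
time_s: 16.55
position: [0.4878, 0.125, 0.2127]
tool_rot: [[0.02, -1.0, 0.011], [-0.886, -0.023, -0.463], [0.463, -0.0, -0.886]]
ft_force: [0.1, -0.3, -3.2]
grip_width: 0.013
```

```bash
python3 st.py pics/s8.png
```

```text
16.55 [0.4878 0.125  0.2127] [[0.02, -1.0, 0.011], [-0.886, -0.023, -0.463], [0.463, -0.0, -0.886]] [ 0.14 -0.31 -3.2 ] [ 13.7  23.7  81.4 -27.2  82.2 107.9]
tilt 27.59510039417499
lip [0.4874 0.1457 0.1118] underside height over inner edge y=.135: 0.0027251357484366773
```

View pics/s8.png

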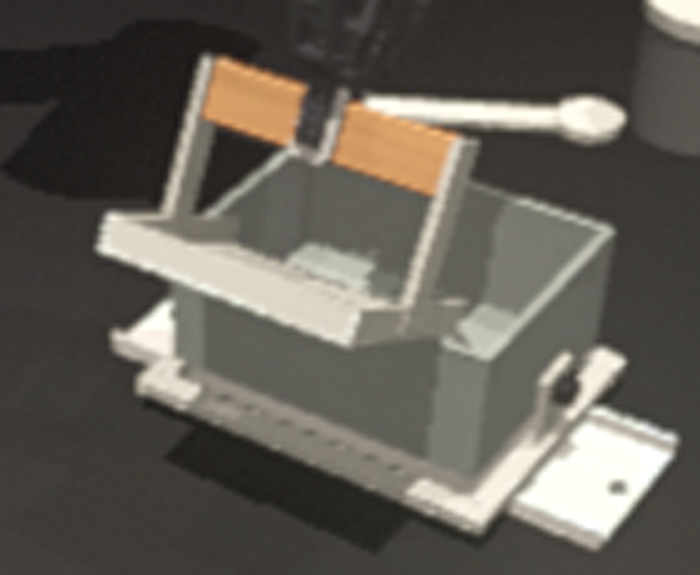

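Call:
jog_arm(dr=[[0, 0.02, 0], [0, 0.02, 0], [0, 0.02, 0], [0, 0.02, 0], [0, 0.02, 0], [0, 0.02, 0], [0, 0.02, 0], [0, 0, 0], [0, 0, 0], [0, 0, 0]], slide=[[-0.0016, 0, -0.001], [-0.0016, 0, -0.001], [-0.0016, 0, -0.001], [-0.0016, 0, -0.001], [-0.0016, 0, -0.001], [-0.0016, 0, -0.001], [-0.0016, 0, -0.001], [0, 0, 0], [0, 0, 0], [0, 0, 0]], gripper=[-1, -1, -1, -1, -1, -1, -1, -1, -1, -1])

```text
time_s: 17.6
position: [0.4874, 0.1379, 0.2128]
tool_rot: [[0.018, -1.0, 0.013], [-0.814, -0.023, -0.581], [0.581, -0.0, -0.814]]
ft_force: [0.4, -0.4, -1.8]
grip_width: 0.0128
```

```bash
python3 st.py pics/s9.png
python3 - <<'E'
from rig import viewer
import cv2
for n in("wrist","top"):
  im=viewer.get_image(n);cv2.imwrite(f"pics/{n}9.png",im["pixels"])
E
```

```text
17.6 [0.4874 0.1379 0.2128] [[0.018, -1.0, 0.013], [-0.814, -0.023, -0.581], [0.581, -0.0, -0.814]] [ 0.43 -0.36 -1.76] [ 18.   26.5  79.8 -33.9  86.1 112.9]
tilt 35.51628470823846
lip [0.4873 0.1445 0.1101] underside height over inner edge y=.135: 0.00216793792690273
```

View pics/s9.png

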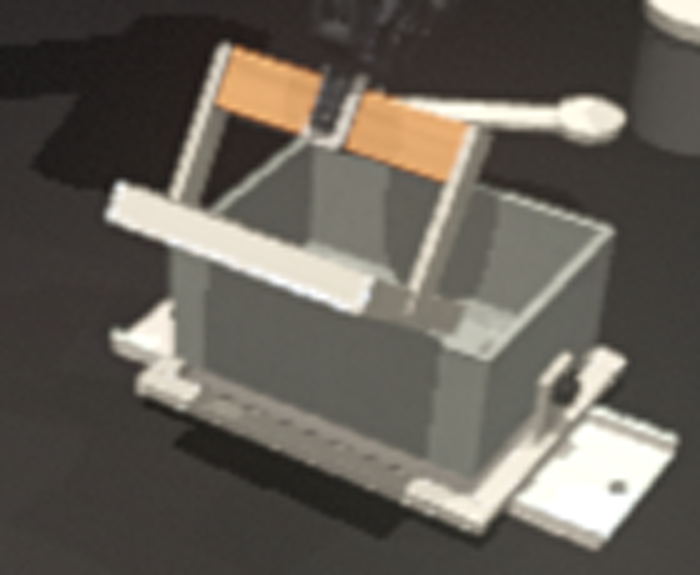

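View pics/wrist9.png

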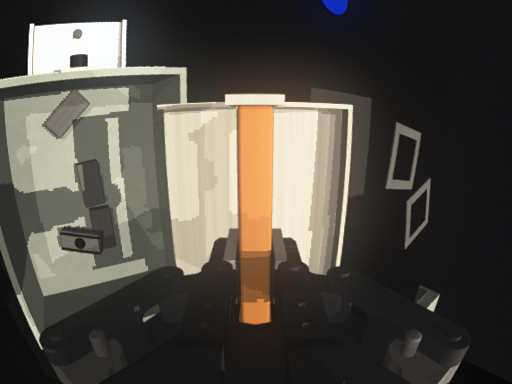

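The wrist view shows all four nuts in the bin, at (66,113), (90,183), (103,227) and (80,240), and the visible tray floor is empty. I'll level the tray and lift it away.

Call:
jog_arm(dr=[[0, -0.062, 0], [0, -0.062, 0], [0, -0.062, 0], [0, -0.062, 0], [0, -0.062, 0], [0, -0.062, 0], [0, -0.062, 0], [0, -0.062, 0], [0, -0.062, 0], [0, -0.062, 0]], slide=[[0.005, 0, 0.002], [0.005, 0, 0.002], [0.005, 0, 0.002], [0.005, 0, 0.002], [0.005, 0, 0.002], [0.005, 0, 0.002], [0.005, 0, 0.002], [0.005, 0, 0.001], [0.005, 0, 0], [0.005, 0, 0]], gripper=[-1, -1, -1, -1, -1, -1, -1, -1, -1, -1])

```text
time_s: 18.75
position: [0.4885, 0.0852, 0.2159]
tool_rot: [[0.023, -1.0, 0.0], [-1.0, -0.023, 0.002], [-0.002, -0.0, -1.0]]
ft_force: [-0.6, -0.4, -3.0]
grip_width: 0.013
```

```bash
python3 st.py pics/s10.png
python3 - <<'E'
from rig import observe
import numpy as np
from scipy.spatial.transform import Rotation as Ro
s=observe();R=s["tool_rot"]
a=np.radians(-93.0);Rt=np.array([[np.cos(a),np.sin(a),0],[np.sin(a),-np.cos(a),0],[0,0,-1.]])
print(Ro.from_matrix(R.T@Rt).as_rotvec().round(4), (R.T@(np.array([.4995,-.1945,.21])-s["position"])).round(4),(Rt.T@(np.array([.4995,-.1945,.21])-s["position"])).round(4))
E
```

```text
18.75 [0.4885 0.0852 0.2159] [[0.023, -1.0, 0.0], [-1.0, -0.023, 0.002], [-0.002, -0.0, -1.0]] [-0.62 -0.43 -2.98] [-3.9 17.7 85.4  0.1 77.  84.8]
tilt 0.10579155500543745
lip [0.487  0.1503 0.1362] underside height over inner edge y=.135: 0.021475599743930956
[-0.0003  0.004   0.0737] [ 0.2786 -0.0048  0.0048] [ 0.2775 -0.0253  0.0059]
```

View pics/s10.png

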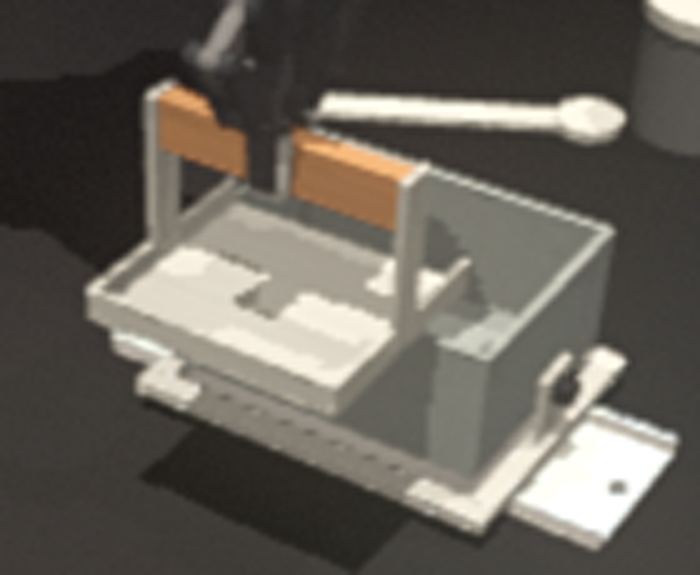

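The tray is level and empty. I'll move it back over the mat.

Call:
jog_arm(dr=[[0, 0, 0], [0, 0, 0], [0, 0, 0], [0, 0, 0], [0, 0, 0], [0, 0, 0], [0, 0, 0], [0, 0, 0], [0, 0, 0], [0, 0, 0]], slide=[[0.01, -0.0005, 0], [0.02, -0.0005, 0], [0.03, -0.0005, 0], [0.037, -0.0005, 0], [0.042, -0.0005, 0], [0.042, -0.0005, 0], [0.037, -0.0005, 0], [0.03, -0.0005, 0], [0.02, -0.0005, 0], [0.011, -0.0005, 0]], gripper=[-1, -1, -1, -1, -1, -1, -1, -1, -1, -1])

```text
time_s: 19.8
position: [0.4998, -0.1948, 0.2154]
tool_rot: [[0.022, -1.0, -0.001], [-1.0, -0.022, -0.001], [0.001, 0.001, -1.0]]
ft_force: [0.7, 0.0, -2.9]
grip_width: 0.0131
```

Call:
jog_arm(dr=[[0, 0, 0.006], [0, 0, 0.006], [0, 0, 0.006], [0, 0, 0.006], [0, 0, 0.006], [0, 0, 0.006], [0, 0, 0.006], [0, 0, 0.006], [0, 0, 0.006], [0, 0, 0.003]], slide=[[0, 0, 0.005], [0, 0, 0.01], [0, 0, 0.015], [0, 0, 0.015], [0, 0, 0.015], [0, 0, 0.015], [0, 0, 0.015], [0, 0, 0.015], [0, 0, 0.01], [0, 0, 0.005]], gripper=[-1, -1, -1, -1, -1, -1, -1, -1, -1, -1])

```text
time_s: 20.8
position: [0.4996, -0.1921, 0.0945]
tool_rot: [[-0.033, -0.999, -0.002], [-0.999, 0.033, 0.001], [-0.001, 0.002, -1.0]]
ft_force: [0.2, 0.3, -1.8]
grip_width: 0.0127
```

Run:
```python
from rig import observe,viewer
import cv2,numpy as np
s=observe();R=s["tool_rot"];print(s["time_s"],s["position"].round(4),R.round(4).tolist(),s["ft_force"])
print(R.T@(np.array([.500,-.195,.084])-s["position"]))
for n,(r,c) in {"scene":((165,285),(130,300)),"top":((150,270),(240,360))}.items():
  im=viewer.get_image(n);cv2.imwrite(f"pics/{n}11.png",cv2.resize(im["pixels"][r[0]:r[1],c[0]:c[1]],None,fx=4,fy=4))
```

```text
20.8 [ 0.4996 -0.1921  0.0945] [[-0.0335, -0.9994, -0.0016], [-0.9994, 0.0335, 0.0009], [-0.0009, 0.0016, -1.0]] [ 0.16035933  0.3111906  -1.75489625]
[ 0.00292502 -0.00048733  0.01047982]
```

View pics/scene11.png

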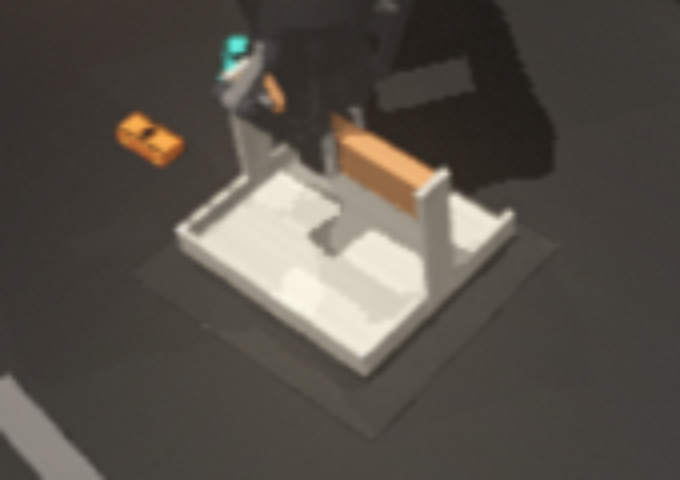

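Call:
jog_arm(dr=[[0, 0, 0], [0, 0, 0], [0, 0, 0], [0, 0, 0], [0, 0, 0], [0, 0, 0], [0, 0, 0], [0, 0, 0], [0, 0, 0], [0, 0, 0]], slide=[[0.001, 0, 0.002], [0.001, 0, 0.002], [0.001, 0, 0.002], [0, 0, 0.002], [0, 0, 0.001], [0, 0, 0.0005], [0, 0, 0.0005], [0, 0, 0.0005], [0, 0, 0], [0, 0, 0]], gripper=[-1, -1, -1, -1, -1, -1, -1, -1, -1, -1])

```text
time_s: 21.9
position: [0.4999, -0.1961, 0.0851]
tool_rot: [[-0.034, -0.999, 0.0], [-0.999, 0.034, -0.0], [0.0, -0.0, -1.0]]
ft_force: [-0.1, -0.2, -2.2]
grip_width: 0.013
```

Call:
jog_arm(dr=[[0, 0, 0], [0, 0, 0], [0, 0, 0], [0, 0, 0], [0, 0, 0], [0, 0, 0], [0, 0, 0], [0, 0, 0], [0, 0, 0], [0, 0, 0]], slide=[[0, 0, 0.0003], [0, 0, 0.0003], [0, 0, 0.0003], [0, 0, 0], [0, 0, 0], [0, 0, 0], [0, 0, 0], [0, 0, 0], [0, 0, 0], [0, 0, 0]], gripper=[-1, -1, -1, -1, -1, -1, -1, -1, -1, -1])

```text
time_s: 22.9
position: [0.4998, -0.1962, 0.0842]
tool_rot: [[-0.034, -0.999, -0.0], [-0.999, 0.034, -0.0], [0.0, 0.0, -1.0]]
ft_force: [-0.1, -0.1, -2.8]
grip_width: 0.0129
```

Call:
jog_arm(dr=[[0, 0, 0], [0, 0, 0], [0, 0, 0], [0, 0, 0], [0, 0, 0], [0, 0, 0], [0, 0, 0], [0, 0, 0], [0, 0, 0], [0, 0, 0]], slide=[[0, 0, 0.0003], [0, 0, 0.0003], [0, 0, 0.0003], [0, 0, 0.0003], [0, 0, 0.0002], [0, 0, 0], [0, 0, 0], [0, 0, 0], [0, 0, 0], [0, 0, 0]], gripper=[-1, -1, -1, -1, -1, -1, -1, -1, -1, -1])

```text
time_s: 23.9
position: [0.4999, -0.1962, 0.0828]
tool_rot: [[-0.034, -0.999, 0.0], [-0.999, 0.034, 0.0], [-0.0, -0.0, -1.0]]
ft_force: [-1.1, 0.1, -2.8]
grip_width: 0.0131
```

Call:
jog_arm(dr=[[0, 0, 0], [0, 0, 0], [0, 0, 0], [0, 0, 0], [0, 0, 0], [0, 0, 0], [0, 0, 0], [0, 0, 0], [0, 0, 0], [0, 0, 0]], slide=[[0, 0, 0.0003], [0, 0, 0.0003], [0, 0, 0.0002], [0, 0, 0], [0, 0, 0], [0, 0, 0], [0, 0, 0], [0, 0, 0], [0, 0, 0], [0, 0, 0]], gripper=[-1, -1, -1, -1, -1, -1, -1, -1, -1, -1])

```text
time_s: 24.9
position: [0.4999, -0.1962, 0.0828]
tool_rot: [[-0.034, -0.999, 0.001], [-0.999, 0.034, -0.0], [0.0, -0.001, -1.0]]
ft_force: [-3.2, 1.6, 7.1]
grip_width: 0.0131
```

The tray is on the mat (force rose about 10 N at the original height). I'll ease off, release and retreat.

Call:
jog_arm(dr=[[0, 0, 0], [0, 0, 0], [0, 0, 0], [0, 0, 0], [0, 0, 0], [0, 0, 0], [0, 0, 0], [0, 0, 0], [0, 0, 0], [0, 0, 0]], slide=[[0, 0, -0.0003], [0, 0, -0.0003], [0, 0, 0], [0, 0, 0], [0, 0, 0], [0, 0, 0], [0, 0, 0], [0, 0, 0], [0, 0, 0], [0, 0, 0]], gripper=[-1, -1, -0.6, -0.4, -0.2, 0, 0.3, 0.6, 1, 1])

```text
time_s: 25.9
position: [0.4998, -0.1962, 0.0826]
tool_rot: [[-0.034, -0.999, 0.0], [-0.999, 0.034, -0.0], [0.0, -0.0, -1.0]]
ft_force: [0.5, 0.2, 0.8]
grip_width: 0.0854
```

Call:
jog_arm(dr=[[0, 0, 0], [0, 0, 0], [0, 0, 0], [0, 0, 0], [0, 0, 0], [0, 0, 0], [0, 0, 0], [0, 0, 0], [0, 0, 0], [0, 0, 0]], slide=[[0, 0, 0], [0, 0, -0.005], [0, 0, -0.01], [0, 0, -0.015], [0, 0, -0.02], [0, 0, -0.02], [0, 0, -0.02], [0, 0, -0.02], [0, 0, -0.02], [0, 0, -0.01]], gripper=[1, 1, 1, 1, 1, 1, 1, 1, 1, 1])

```text
time_s: 26.9
position: [0.5002, -0.1963, 0.2251]
tool_rot: [[-0.034, -0.999, 0.003], [-0.999, 0.034, -0.002], [0.002, -0.003, -1.0]]
ft_force: [-0.3, 0.2, -0.0]
grip_width: 0.0856
```

Call:
jog_arm(dr=[[0, 0, 0], [0, 0, 0], [0, 0, 0], [0, 0, 0], [0, 0, 0], [0, 0, 0], [0, 0, 0], [0, 0, 0], [0, 0, 0], [0, 0, 0]], slide=[[0.01, 0, 0], [0.02, 0, 0], [0.03, 0.01, 0], [0.03, 0.01, 0], [0.03, 0.01, 0], [0.03, 0.01, 0], [0.03, 0.01, 0], [0.02, 0.01, 0], [0.01, 0.01, 0], [0, 0, 0]], gripper=[1, 1, 1, 1, 1, 1, 1, 1, 1, 1])

```text
time_s: 27.9
position: [0.4214, -0.4046, 0.2217]
tool_rot: [[-0.036, -0.999, -0.001], [-0.999, 0.036, 0.001], [-0.001, 0.001, -1.0]]
ft_force: [-0.1, -0.1, -0.3]
grip_width: 0.0855
```

Run:
```python
from rig import observe,viewer
import cv2,numpy as np
s=observe();print(s["time_s"],s["position"].round(4),s["ft_force"])
for n in("scene","top"):
  im=viewer.get_image(n);cv2.imwrite(f"pics/{n}12.png",cv2.resize(im["pixels"],(768,576),interpolation=cv2.INTER_CUBIC))
```

```text
27.9 [ 0.4214 -0.4046  0.2217] [-0.06349268 -0.07259153 -0.27257467]
```

View pics/scene12.png

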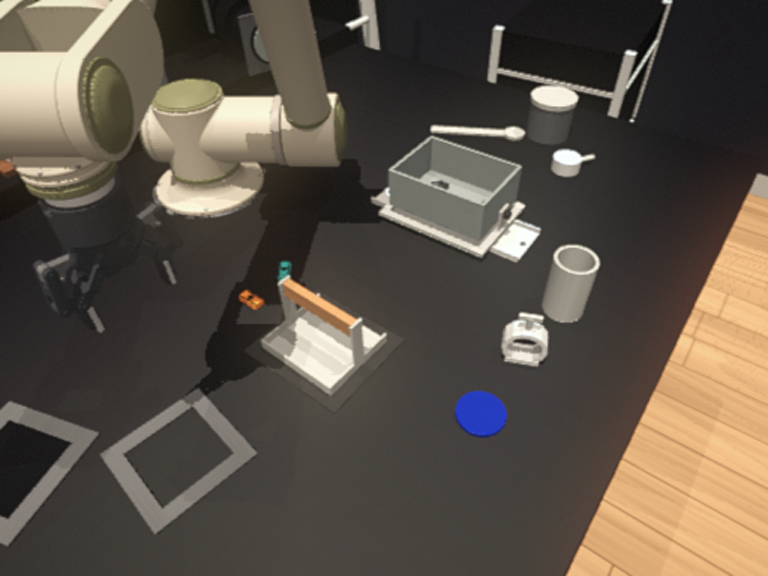

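View pics/top12.png

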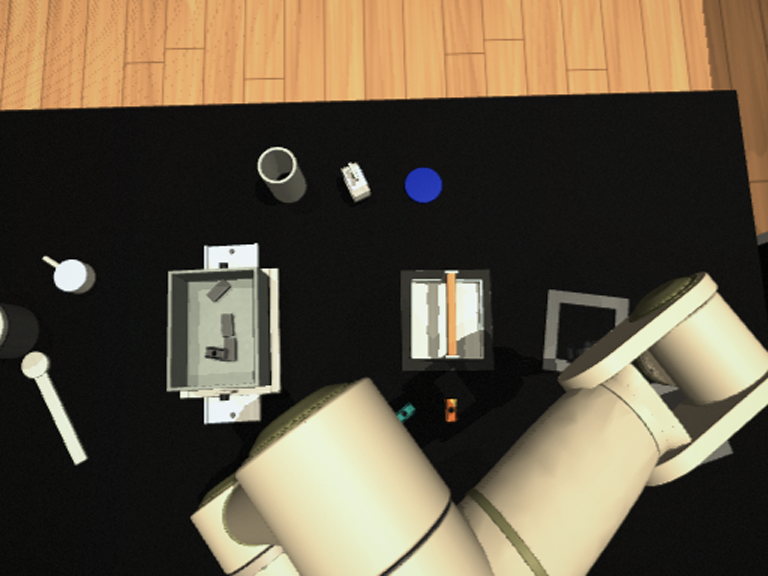

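The top view shows four nuts in the bin around (222,322) and the empty tray flat and central on the mat at (447,318). The bystanders and look-alikes have not moved. I'm handing the job in.

```bash
python3 -c "
from rig import env
print(env.close_job())"
```

```text
the job is handed in; nothing more can be done
None
```

The job is handed in: all four nuts are in the grey bin, and the empty tray is back on its mat. The arm finished at about 28 s of the 64 s allowed.

- **Feeling for the rim:** I lowered the level tray until the lip touched, with the rim at about z = 0.115 m. First contact reached about 10 N. I eased that to about 2 N before tipping, with all four nuts still on the tray.
- **Tipping:** I tipped the tray to 35.5° about the rim, with the underside 2–3 mm above the bin's inner edge. The fingers did not touch the nuts.
- **Setting down:** The tray was lowered level until I felt the mat, again at about 10 N, then eased off and released.
- **Last checks:** The final pictures show four nuts in the bin and the tray flat in the middle of the mat. The bystanders and both look-alikes appear unmoved, and the arm is clear with near-zero force.

No check failed or disagreed. The camera estimate of the rim height (0.1135–0.1154 m) agreed with what I felt.

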